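# Fit the fishtail suction head to the bench dust outlet

### The job

Swing the dust cover of the bench extraction outlet fully aside, then take the flat fishtail suction head, line its two lugs up with the slots of the collar, push it fully home and twist it clockwise to the stop so that it is locked. Leave it standing locked with the cover still open, and do not disturb the other suction heads or the other things on the bench.

Things in the scene. Friction and masses are not known exactly. Their poses are not given: they have to be found in the camera images.
- outlet: dust-extraction outlet fixed to the bench: grey box, 52 mm high, reaching from -75 to 115 mm along its x and -75 to 120 mm along its y, a duct stub on its +x side, an aluminium bayonet collar on top. Origin: on the collar's axis at bench level, z up. A head in the collar turns clockwise only (from above): locked after 60 degrees, lugs along the outlet's y; hard stop 3 degrees later. No spring
- port (a point): centre of the collar's flat top, 72 mm above the bench. The collar is a ring of 96 mm outer diameter with a 56 mm hole; its flange is 8 mm thick, with a cavity 12 mm high below it, where the lugs turn
- slot (a point): middle of the outer end of one of the two slots in the collar's flange, at its top, 39 mm from the axis; the other slot is opposite. Each is 22 mm wide. The slots' line lies at 150 degrees counter-clockwise (from above) from the outlet's +x axis, the same line as -30 degrees
- cover (a joint): swing of the steel dust cover, rad: 0 = centred over the port, grows turning clockwise (from above) about its upright pin, towards the outlet's +y side, to a stop at 1.9; below 1.4 it is in the way. Light friction (0.06 N m), no spring, stays where left. A disc of 88 mm diameter, 5 mm thick, top 79 mm above the bench, centre 70 mm from the pin
- cover_pin (a point): on the axis of the cover's pin, 70 mm from the port's axis along the outlet's +x, 74 mm above the bench (the pin's top is 86 mm above the bench)
- cover_knob (a point): centre of the top of the cover's knob: an upright black cylinder, 18 mm diameter, standing 36 mm above the cover (its top 115 mm above the bench), 106 mm from the pin, at the cover's far edge from the pin
- fishtail: flat fan-shaped suction head, grey, 0.15 to 0.31 kg, 130 mm tall, standing on the bench. Origin: centre of its underside, z up. From 45 mm up a flat fan, 34 mm thick along its y, widening along its x to 120 mm; the top 30 mm is straight-sided, good to grip across the thickness from above. The same after half a turn. When home its underside is 54 mm above the bench
- fishtail_lug (a point): outer end of one of the two opposite bayonet lugs at the bottom of the fishtail's foot, on its +x side, 36 mm from the axis (the other on -x, both along the fan's long side), 4 mm above the underside. Lugs 16 mm wide, 8 mm high; stem 52 mm diameter, 18 mm long; above it a disc of 80 mm diameter, 8 mm thick, that rests on the collar's top when home
- bell: spare suction head, grey, round: the same 80 mm disc and lugged foot, a round 90 mm bell above, 105 mm tall; stands on the bench. Origin: centre of its underside. Leave alone
- spout: spare suction head, grey, round: the same 80 mm disc and lugged foot, a narrow tapering spout (44 to 28 mm) above, 150 mm tall; stands on the bench. Origin: centre of its underside. Leave alone
- glue: white bottle, 54 mm diameter, 160 mm tall, standing; origin: centre of its underside. Leave alone
- mug: white mug, 76 mm across, 90 mm tall, handle on its +y side; origin: centre of its underside. Leave alone
- house: white model house with a pitched roof, 108 x 60 x 60 mm; origin: centre of its underside. Leave alone
- sander: cork sanding block, 110 x 60 x 42 mm; origin: centre of its underside. Leave alone
- tree: model tree on an 80 mm square plywood base, 115 mm tall; origin: centre of its underside. Leave alone
- tower: white model tower on a 70 mm square plywood base, 150 mm tall; origin: centre of its underside. Leave alone
Not all that is in view belongs to the job. Leave any purple look-alike of the fishtail alone.

How it is judged:
By the outcome, as a careful person would: the job done as asked, in the order asked, and still so for the second after the job is handed in, with the robot touching nothing.
It also fails if it takes over 64 s, if anything falls off the work surface, if the arm or the gripper's body presses on something with over 40 N, if the wrist force passes 120 N, or if a joint passes its speed limit or range.

### The arm

A 6-joint arm with a two-finger parallel gripper is mounted at the origin on the work surface. World frame = base frame: x ahead of the robot, y to its left, z up, the work surface at z = 0. Lengths are in m, angles in degrees, forces in N, time in s.
With the tool pointing down it reaches from about 0.35 to 0.875 m from the base axis. Payload 4.2 kg.
Tool frame: the origin (TCP) lies between the finger pads; the fingertips stand 25 mm ahead of it and the grasp point (between the pads) lies 6 mm ahead of it (r.tips_ahead is the distance from the TCP to the fingertips, in m); z points along the fingers, y is the direction in which the jaws open and shut (so a half turn about z gives the same grasp; the last joint's range is limited). The gripper opens to 87 mm and grips with 3 to 60 N. Pads are 19 mm wide; open, the fingers measure 117 mm over their backs; the gripper's body (75 mm by 190 mm) begins 51 mm behind the grasp point.
Start: joints at [81.108, 22.042, 0.453, 0, -68.411, -14.817], TCP at [0.251, 0.572, 0.248] pointing down, gripper open.
Joint ranges: [-179.83, 179.83], [-69.29, 118.12], [-61.27, 80.66], [-181.25, 117.63], [-171.15, -9.14], [-177.46, 177.46]. Speed limits (degrees/s): [159.86, 159.86, 180, 180, 180, 180].

### API

Orientations are given as a 3x3 rotation matrix whose columns are the frame's x, y, z axes.
In Python, from station import r, vision, finish_job gives the robot as it stands.
- The arm moves only by the shell command python3 -m jog 'ROWS'. ROWS is a JSON object of lists of equal length, an entry for each row: "rot": the turn, a rotation vector about the world's x, y, z in degrees, a list of three; "delta_pos": the shift along the world's x, y, z in mm, a list of three; "grip": the opening in per cent of the stroke, from 0 (shut) to 100 (fully open). A call has 1 to 10 rows; each row shifts and turns the commanded pose from where the row before left it; what a row does not reach is not made up. A row lasts 1/12 s, in which the tool goes at most 41.7 mm and 7.16 degrees, less where a joint would pass 70% of its speed; a pose out of reach is approached as far as the arm can. A call with a gripper value outside its range is refused whole. The fingers move at their own pace and stop on an object; the grip force is fixed at half the most. Time passes only in rows, so rows that do not move let the fingers close. It gives the time, the measured TCP pose, the force and the opening at its end, in the units of the state.
- r.sense(): the state, without advancing time (a new reading comes with each control period).
- vision.capture(name): name is "side" or "top"; returns a dict with "frame" (400x640x3 uint8, red, green, blue), "K" (3x3 intrinsics, pixels), "xyz" and "orientation" of the camera in the world. Camera axes: x right, y up, looking along -z (the intrinsics and any distortion apply to the point x, -y, -z); pixel columns grow to the right and rows downward; lengths in m; the calibration is good to about 2 mm. A picture is of the moment at which its call begins. There is no depth.
- finish_job(): hands the job in, once; it reports no verdict.
The state is a dict: "time_s": time; "joints": joint angles; "joint_velocities": joint speeds; "effort": joint torques, N m; "tcp_pos": TCP position; "ee_rot": TCP orientation; "wrist_force": force on the tool from outside, world axes, zero at the start; "moment": the same for the moment, N m; "gripper_width": opening from 0.0 (shut) to 1.0 (fully open).
Only numpy, scipy, OpenCV 4.12 (cv2) and the standard library are available. Lean on these libraries where they do the work, as an engineer would, in place of code of your own. Each camera call takes 0.05 s, during which the arm holds its last target. There are 200 camera calls.

## Working session

There is one attempt and no reset: what is moved stays moved. The work goes in short steps, Python scripts to look and compute and a shell command to move; the robot and the scene stay as the last step left them, time stands still between calls to the robot, and variables do not carry over. Pictures are saved under pics/ and viewed, about 8 in all and at most 12, crops included, and the job is handed in when it is done.

```bash
mkdir -p pics; ls; cat > h.py <<'E'
import numpy as np, cv2
from station import r, vision, finish_job
def cap(n,f=None):
    c=vision.capture(n)
    if f: cv2.imwrite(f'pics/{f}.png',c['frame'][:,:,::-1])
    return c
def ray(c,u,v):
    K=np.array(c['K']);d=np.linalg.inv(K)@[u,v,1];d=np.array([d[0],-d[1],-d[2]])
    return np.array(c['xyz']),np.array(c['orientation'])@d
def onz(c,u,v,z):
    o,d=ray(c,u,v);return o+d*(z-o[2])/d[2]
def proj(c,p):
    q=np.array(c['orientation']).T@(np.array(p)-np.array(c['xyz']));q=np.array(c['K'])@[q[0],-q[1],-q[2]];return q[:2]/q[2]
E
python3 - <<'E'
from h import *
for n in('top','side'):
    c=cap(n,n+'0');print({k:v for k,v in c.items() if k!='frame'})
print(r.sense())
E
```

```text
pics
{'K': array([[360.83797165,   0.        , 322.9846598 ],
       [  0.        , 360.83797165, 201.26292249],
       [  0.        ,   0.        ,   1.        ]]), 'xyz': array([ 0.39144223, -0.04089527,  1.09535238]), 'orientation': array([[-0.01074686,  0.9941341 , -0.10761925],
       [-0.99989487, -0.01173165, -0.00852175],
       [-0.00973431,  0.10751636,  0.99415566]])}
{'K': array([[381.71373743,   0.        , 318.55214362],
       [  0.        , 381.71373743, 203.53402382],
       [  0.        ,   0.        ,   1.        ]]), 'xyz': array([ 0.06250205, -0.66019612,  0.97859108]), 'orientation': array([[ 0.79735059,  0.4635128 , -0.38650735],
       [-0.60333977,  0.596709  , -0.52907418],
       [-0.01460024,  0.65505287,  0.75544197]])}
{'time_s': 0.1, 'joints': array([ 8.11077818e+01,  2.20872877e+01,  3.90704516e-01, -2.45018472e-02,
       -6.84105123e+01, -1.48176480e+01]), 'joint_velocities': array([-0.01937703, -0.09514044,  0.13243748,  0.04808414, -0.00394967,
       -0.0157307 ]), 'effort': array([-1.17882279e-03, -3.91690099e+01,  1.87936288e+01,  4.23197016e+00,
        1.34909997e-02, -7.52485835e-05]), 'tcp_pos': array([0.25109862, 0.57183814, 0.24658237]), 'ee_rot': array([[ 9.15529965e-01, -4.02249200e-01, -6.81781301e-04],
       [-4.02249767e-01, -9.15528229e-01, -1.78520590e-03],
       [ 9.39076166e-05,  1.90865586e-03, -9.99998174e-01]]), 'wrist_force': array([ 0.22008077,  0.2727848 , -0.82220509]), 'moment': array([ 0.09133609, -0.00695064, -0.0694899 ]), 'gripper_width': 1.0002428258017935}
```

View pics/top0.png

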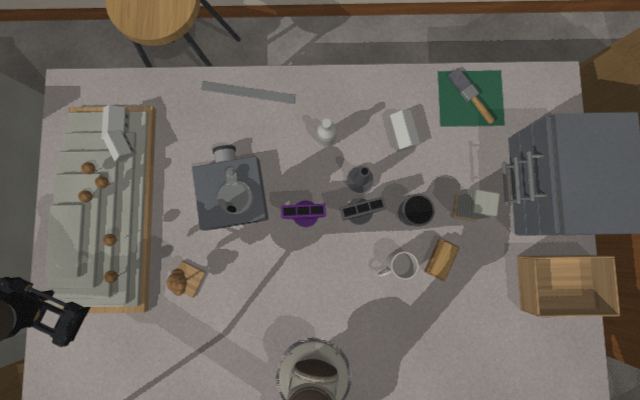

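View pics/side0.png

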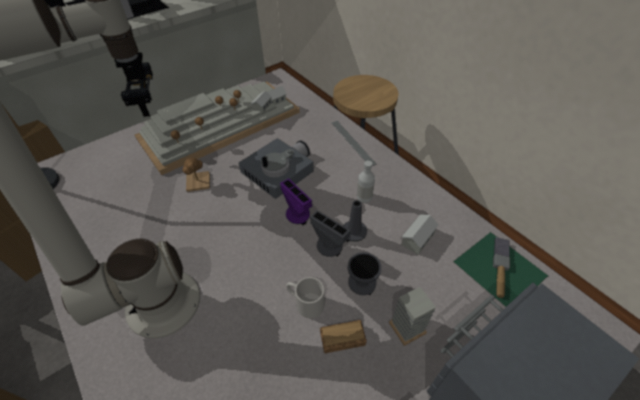

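Top view: candidates for the fishtail are the purple fan (303,211), which is the look-alike to leave; the grey fan (362,208), my choice; the spout (360,178); and the bell (416,209). The outlet box is at (230,192), with the cover's knob near (232,209) and the duct stub at (223,152).

```bash
python3 - <<'E'
import cv2
a=cv2.imread('pics/top0.png')[140:240,180:400]; b=cv2.imread('pics/side0.png')[130:270,230:400]
a=cv2.convertScaleAbs(a,alpha=1.7,beta=10);b=cv2.convertScaleAbs(b,alpha=1.7,beta=10)
cv2.imwrite('pics/c0.png',cv2.resize(a,None,fx=3.6,fy=3.6,interpolation=cv2.INTER_CUBIC))
E
```

```text
(no output)
```

View pics/c0.png

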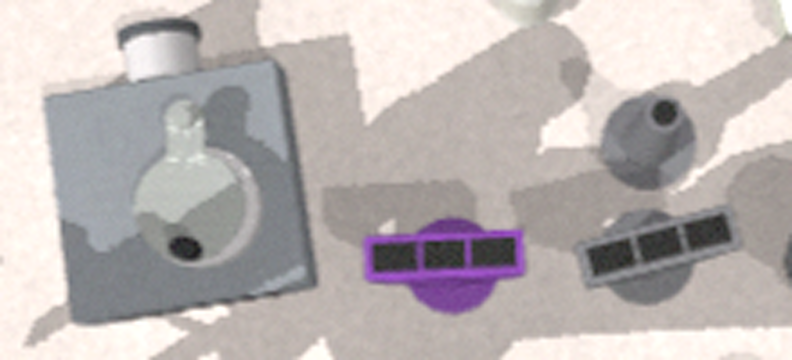

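The crop shows the grey, unpurple fan top (centred about crop 658,246) as the fishtail. The cover is closed, with the pin at crop (185,105), the knob at (185,248) and the duct upward.

```bash
python3 - <<'E'
from h import *
c=cap('top')
P=lambda u,v,z:onz(c,180+u/3.6-.36,140+v/3.6-.36,z)[:2]
px=[(45,97,.052),(275,60,.052),(315,285,.052),(75,323,.052),(185,105,.086),(185,248,.115)]
L=np.array([(115,120),(115,-75),(-75,-75),(-75,120),(70,0),(-36,0)])/1000
W=np.array([P(*p) for p in px])
def fit(L,W):
    l=L-L.mean(0);w=W-W.mean(0);a=np.arctan2((l[:,0]*w[:,1]-l[:,1]*w[:,0]).sum(),(l*w).sum())
    R=np.array([[np.cos(a),-np.sin(a)],[np.sin(a),np.cos(a)]]);t=W.mean(0)-R@L.mean(0);return a,R,t
for s in (slice(0,4),slice(0,6)):
    a,R,t=fit(L[s],W[s]);print(np.degrees(a),t,(1000*(W[s]-(L[s]@R.T+t))).round(1).tolist())
print('knob',W[5],'pin',W[4])
F=np.array([P(*p,.130) for p in [(577,243),(727,205),(741,245),(587,287)]])
print('fish',F.mean(0),F, np.degrees(np.arctan2(*(F[1]+F[2]-F[0]-F[3])[::-1])), np.linalg.norm(F[1]-F[0]),np.linalg.norm(F[2]-F[1]))
# purple for clearance
Q=np.array([P(*p,.130) for p in [(365,237),(522,230),(524,275),(367,283)]]);print('purple',Q.mean(0))
# orange/contour mask refinement for disc at z=.026: grey disc front edge
s=vision.capture('side');
print('side proj fish top',proj(s,[*F.mean(0),.13]),'knob',proj(s,[*W[5],.115]))
E
```

```text
9.079652059202068 [0.51731351 0.21739785] [[-0.1, -1.2], [-2.4, 2.9], [0.1, -1.1], [2.5, -0.6]]
8.844091025120342 [0.51876344 0.21873634] [[-2.1, -2.1], [-3.7, 2.1], [-1.0, -2.7], [0.6, -2.3], [8.9, -0.8], [-2.6, 5.9]]
knob [0.48055595 0.21909846] pin [0.59678315 0.22868827]
fish [ 0.47738046 -0.13828491] [[ 0.47953547 -0.07791547]
 [ 0.50674319 -0.19041748]
 [ 0.47661875 -0.19998236]
 [ 0.44662444 -0.08482434]] -75.89579150189958 0.11574524312228528 0.03160646416846439
purple [0.4707964  0.02102677]
side proj fish top [328.57844932 222.00482098] knob [263.47601047 157.95032857]
```

```bash
python3 -m jog '{"delta_pos":[[19,-30,0],[19,-30,0],[19,-30,0],[19,-30,0],[19,-30,0],[19,-30,0],[19,-30,0],[19,-30,0],[19,-30,0],[19,-30,0]],"rot":[[0,0,2.75],[0,0,2.75],[0,0,2.75],[0,0,2.75],[0,0,2.75],[0,0,2.75],[0,0,2.75],[0,0,2.75],[0,0,2.75],[0,0,2.75]],"grip":[55,55,55,55,55,55,55,55,55,55]}'; python3 -m jog '{"delta_pos":[[20,-29,0],[20,-27,0],[0,0,-20],[0,0,0]],"rot":[[0,0,2.75],[0,0,2.75],[0,0,0],[0,0,0]],"grip":[55,55,55,55]}'
python3 - <<'E'
from h import *
s=cap('side','s1');cap('top','t1')
for z in(.115,.079): print(proj(s,[.481,.215,z]))
a=cv2.imread('pics/s1.png')[60:260,200:420];b=cv2.imread('pics/t1.png')[100:300,160:380]
cv2.imwrite('pics/c1.png',cv2.resize(cv2.convertScaleAbs(np.hstack([a,b]),alpha=1.6,beta=10),None,fx=1.8,fy=1.8,interpolation=cv2.INTER_CUBIC))
E
```

```text
time_s: 1.03
tcp_pos: [0.4418, 0.2706, 0.2476]
ee_rot: [[0.998, 0.069, 0.0], [0.069, -0.998, 0.0], [0.0, -0.0, -1.0]]
wrist_force: [0.6, 0.6, -0.3]
gripper_width: 0.55
time_s: 1.37
tcp_pos: [0.4803, 0.2137, 0.2245]
ee_rot: [[0.988, 0.157, -0.006], [0.157, -0.988, -0.003], [-0.006, 0.002, -1.0]]
wrist_force: [-0.1, -0.4, -1.5]
gripper_width: 0.549
[264.23476051 158.54846181]
[265.52106992 166.38737375]
```

View pics/c1.png

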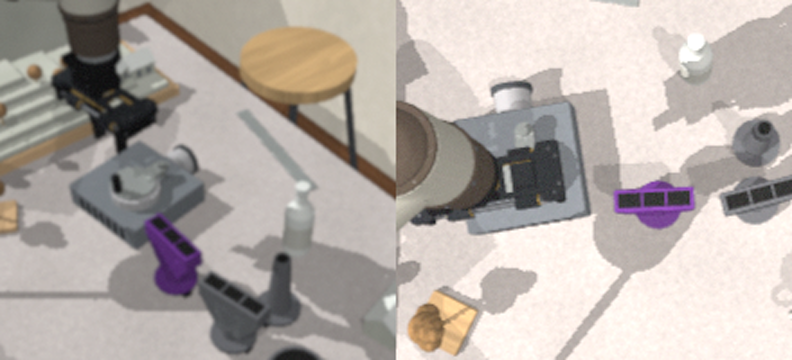

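Side crop: the knob's top is at about (264,158) in the side image. That matches the projection (264.2,158.5), and the gripper is right above it. I'll lower it and cage the knob.

```bash
python3 -m jog '{"delta_pos":[[0,0,-30],[0,0,-30],[0,0,-30],[0,0,-16],[0,0,0],[0,0,0],[0,0,0],[0,0,0]],"rot":[[0,0,0],[0,0,0],[0,0,0],[0,0,0],[0,0,0],[0,0,0],[0,0,0],[0,0,0]],"grip":[55,55,55,55,55,20,20,20]}'
python3 - <<'E'
import numpy as np
# arc steps: pin, start knob angle, 7deg clockwise per row
a0=189; R=106
P=[R*np.array([np.cos(np.radians(a0-t)),np.sin(np.radians(a0-t))]) for t in np.arange(0,113,7)]
print(np.diff(P,axis=0).round(0).astype(int).tolist())
E
```

```text
time_s: 2.13
tcp_pos: [0.4822, 0.2175, 0.1236]
ee_rot: [[0.987, 0.163, 0.003], [0.163, -0.987, 0.002], [0.004, -0.002, -1.0]]
wrist_force: [-0.8, 0.3, -0.8]
gripper_width: 0.405
[[-1, 13], [0, 13], [2, 13], [3, 12], [5, 12], [6, 11], [8, 10], [9, 9], [10, 8], [11, 7], [12, 6], [12, 4], [13, 3], [13, 1], [13, -1], [13, -2]]
```

```bash
python3 -m jog '{"delta_pos":[[0,0,-4],[0,0,0],[0,0,0],[0,0,0]],"rot":[[0,0,0],[0,0,0],[0,0,0],[0,0,0]],"grip":[25,25,25,25]}'; python3 -m jog '{"delta_pos":[[-1,13,0],[0,13,0],[2,13,0],[3,12,0],[5,12,0],[6,11,0],[8,10,0],[9,9,0]],"rot":[[0,0,-7],[0,0,-7],[0,0,-7],[0,0,-7],[0,0,-7],[0,0,-7],[0,0,-7],[0,0,-7]],"grip":[25,25,25,25,25,25,25,25]}'
```

```text
time_s: 2.47
tcp_pos: [0.4814, 0.2164, 0.1179]
ee_rot: [[0.987, 0.161, 0.001], [0.161, -0.987, 0.001], [0.001, -0.0, -1.0]]
wrist_force: [0.3, 0.1, 0.1]
gripper_width: 0.257
time_s: 3.13
tcp_pos: [0.513, 0.3094, 0.1174]
ee_rot: [[0.681, -0.732, -0.001], [-0.732, -0.681, -0.001], [-0.0, 0.002, -1.0]]
wrist_force: [-1.5, -0.1, 0.7]
gripper_width: 0.247
```

```bash
python3 -m jog '{"delta_pos":[[10,8,0],[11,7,0],[12,6,0],[12,4,0],[13,3,0],[13,1,0],[13,-1,0],[0,0,0]],"rot":[[0,0,-7],[0,0,-7],[0,0,-7],[0,0,-7],[0,0,-7],[0,0,-7],[0,0,-7],[0,0,0]],"grip":[25,25,25,25,25,25,25,25]}';  python3 -m jog '{"delta_pos":[[4,-1,0],[3,-1,0],[2,0,0],[0,0,0]],"rot":[[0,0,-2],[0,0,-1],[0,0,-1],[0,0,0]],"grip":[25,25,25,25]}'
```

```text
time_s: 3.8
tcp_pos: [0.5991, 0.3369, 0.1171]
ee_rot: [[-0.103, -0.995, 0.001], [-0.995, 0.103, -0.0], [0.0, -0.001, -1.0]]
wrist_force: [0.4, 0.4, -0.2]
gripper_width: 0.25
time_s: 4.13
tcp_pos: [0.6061, 0.335, 0.1174]
ee_rot: [[-0.168, -0.986, -0.0], [-0.986, 0.168, -0.0], [0.0, 0.0, -1.0]]
wrist_force: [-0.1, -0.9, 0.7]
gripper_width: 0.249
```

```bash
for i in 1 2 3; do python3 -m jog '{"delta_pos":[[2,0,0],[0,0,0]],"rot":[[0,0,0],[0,0,0]],"grip":[25,25]}' | grep -E "tcp|force"; done
```

```text
tcp_pos: [0.6078, 0.3351, 0.1175]
wrist_force: [-1.9, -0.5, 0.4]
tcp_pos: [0.6081, 0.335, 0.1174]
wrist_force: [-7.0, 0.4, 2.3]
tcp_pos: [0.6084, 0.335, 0.1173]
wrist_force: [-13.0, 1.4, 5.3]
```

```bash
python3 -m jog '{"delta_pos":[[-4,0,0],[-2,0,0],[0,0,0],[0,0,0],[0,0,35],[0,0,40],[0,0,35],[-6,-38,10],[-11,-39,0],[-11,-39,0]],"rot":[[0,0,0],[0,0,0],[0,0,0],[0,0,0],[0,0,0],[0,0,0],[0,0,0],[0,0,2],[0,0,2],[0,0,2]],"grip":[30,45,50,50,50,50,50,70,70,70]}';  python3 -m jog '{"delta_pos":[[-11,-39,0],[-11,-39,0],[-11,-39,0],[-11,-39,0],[-11,-39,0],[-11,-39,0],[0,0,0],[0,0,0]],"rot":[[0,0,2],[0,0,2],[0,0,2],[0,0,2],[0,0,2],[0,0,2],[0,0,3],[0,0,3]],"grip":[70,70,70,70,70,70,70,70]}'
python3 - <<'E'
from h import *
c=cap('top','t2');s=cap('side','s2')
for n,p in(('port',[.5173,.2174,.072]),('fish',[.477,-.138,.13]),('pin',[.5864,.2284,.086])): print(n,proj(c,p),proj(s,p))
a=cv2.imread('pics/t2.png')[140:250,180:320];b=cv2.imread('pics/t2.png')[140:250,320:420]
x=np.hstack([a,b]);cv2.imwrite('pics/c2.png',cv2.resize(cv2.convertScaleAbs(x,alpha=1.7,beta=10),None,fx=3.3,fy=3.3,interpolation=cv2.INTER_CUBIC))
E
```

```text
time_s: 5.47
tcp_pos: [0.5787, 0.2186, 0.2388]
ee_rot: [[-0.062, -0.998, 0.003], [-0.998, 0.062, 0.002], [-0.002, -0.003, -1.0]]
wrist_force: [-0.2, -1.9, -1.0]
gripper_width: 0.645
time_s: 6.13
tcp_pos: [0.5119, -0.0173, 0.2381]
ee_rot: [[0.245, -0.969, 0.001], [-0.969, -0.245, 0.0], [0.0, -0.001, -1.0]]
wrist_force: [0.0, 0.3, 0.4]
gripper_width: 0.703
port [235.78598592 197.04996447] [274.29585062 163.0257165 ]
fish [362.33471028 207.82153688] [328.41005726 222.00700357]
pin [231.069108   172.39776989] [288.6926332  150.14994741]
```

View pics/c2.png

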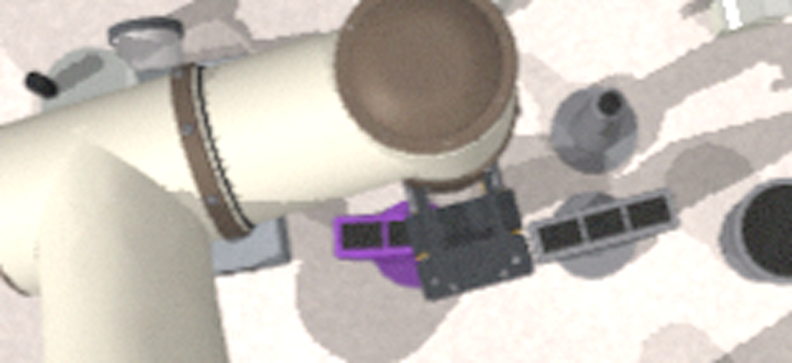

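The cover now lies aside, with its knob at about crop (40,83), but the arm hides the port. The fishtail's top is centred at about (362.5,208), which agrees with the estimate.

```bash
python3 -m jog '{"delta_pos":[[-9,-30,0],[-9,-30,0],[-9,-30,0],[-8,-31,0],[0,0,0],[0,0,0]],"rot":[[0,0,0],[0,0,0],[0,0,0],[0,0,0],[0,0,0],[0,0,0]],"grip":[70,70,70,70,70,70]}'
python3 - <<'E'
from h import *
c=cap('top','t3');s=cap('side','s3')
a=cv2.imread('pics/t3.png')[140:240,180:280];b=cv2.imread('pics/s3.png')[120:220,220:320]
f=lambda x:cv2.resize(cv2.convertScaleAbs(x,alpha=1.7,beta=10),None,fx=4,fy=4,interpolation=cv2.INTER_CUBIC)
cv2.imwrite('pics/c3.png',np.hstack([f(a),f(b)]))
E
```

```text
time_s: 6.73
tcp_pos: [0.4773, -0.1367, 0.2376]
ee_rot: [[0.244, -0.97, 0.0], [-0.97, -0.244, -0.0], [0.0, -0.0, -1.0]]
wrist_force: [0.2, 0.5, 0.6]
gripper_width: 0.699
```

View pics/c3.png

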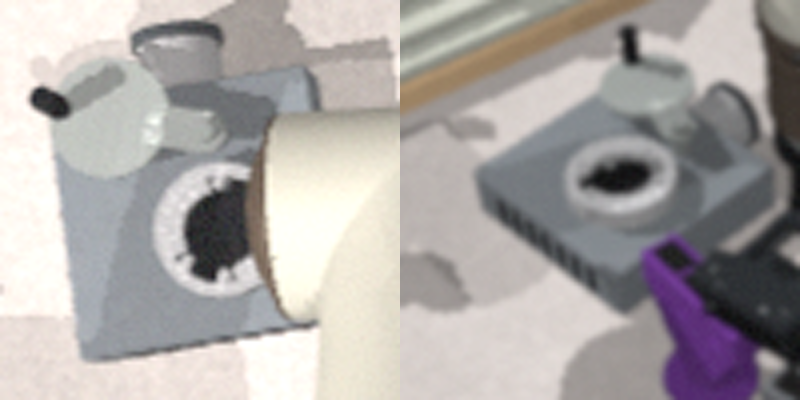

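Top crop: the port ring has its left edge at x≈153 and spans y 158–297. The cover is open, clear of the ring. Side crop: the whole ring is visible, centred at about (622,175), which is side pixel (275,163.4). I'll measure it and grip the fishtail.

```bash
cat > ring.py <<'E'
from h import *
from scipy.optimize import least_squares
def ring(c,z=.072,g=(.5173,.2174),r0=.048):
    im=cv2.GaussianBlur(c['frame'].astype(np.float32).mean(2),(0,0),.6);pts=[]
    for t in np.radians(np.arange(0,360,4)):   # radial edge outwards from the guess
        rr=np.arange(.040,.058,.0004)
        uv=np.array([proj(c,[g[0]+q*np.cos(t),g[1]+q*np.sin(t),z]) for q in rr],np.float32)
        p=cv2.remap(im,uv[:,0].reshape(-1,1),uv[:,1].reshape(-1,1),cv2.INTER_LINEAR).ravel()
        d=np.gradient(p);i=d.argmin()
        if d[i]<-2 and 2<i<len(rr)-3: pts.append((g[0]+rr[i]*np.cos(t),g[1]+rr[i]*np.sin(t)))
    pts=np.array(pts)
    f=lambda x:np.hypot(*(pts-x[:2]).T)-r0
    s=least_squares(f,g,loss='soft_l1',f_scale=.001)
    return s.x,len(pts),np.median(abs(s.fun))*1000
E
python3 - <<'E'
from ring import *
for n in('side','top'):
    c=vision.capture(n);print(n,ring(c))
E
python3 -m jog '{"delta_pos":[[0,0,-30],[0,0,-30],[0,0,-30],[0,0,-28],[0,0,0],[0,0,0]],"rot":[[0,0,0],[0,0,0],[0,0,0],[0,0,0],[0,0,0],[0,0,0]],"grip":[70,70,70,70,70,70]}'
```

```text
side (array([0.51775469, 0.21543251]), 9, np.float64(0.7973522810459377))
top (array([0.51814195, 0.22049881]), 59, np.float64(0.3929299690513116))
time_s: 7.43
tcp_pos: [0.4771, -0.1351, 0.1189]
ee_rot: [[0.249, -0.969, -0.003], [-0.969, -0.249, -0.001], [-0.0, 0.003, -1.0]]
wrist_force: [0.4, -0.1, 0.5]
gripper_width: 0.703
```

```bash
python3 -m jog '{"delta_pos":[[0,0,0],[0,0,0],[0,0,0],[0,0,0],[0,0,0],[0,0,0],[0,0,0],[0,0,0]],"rot":[[0,0,0],[0,0,0],[0,0,0],[0,0,0],[0,0,0],[0,0,0],[0,0,0],[0,0,0]],"grip":[20,20,20,20,20,20,20,20]}'; python3 - <<'E'
from h import *
c=cap('top','t4');s=cap('side','s4')
a=cv2.imread('pics/t4.png')[160:250,320:410];b=cv2.imread('pics/s4.png')[180:270,280:370]
f=lambda x:cv2.resize(cv2.convertScaleAbs(x,alpha=1.7,beta=10),None,fx=4,fy=4,interpolation=cv2.INTER_CUBIC)
cv2.imwrite('pics/c4.png',np.hstack([f(a),f(b)]))
E
```

```text
time_s: 8.1
tcp_pos: [0.4775, -0.1359, 0.1204]
ee_rot: [[0.247, -0.969, 0.001], [-0.969, -0.247, -0.0], [0.001, -0.001, -1.0]]
wrist_force: [-1.9, -0.3, 6.3]
gripper_width: 0.386
```

View pics/c4.png

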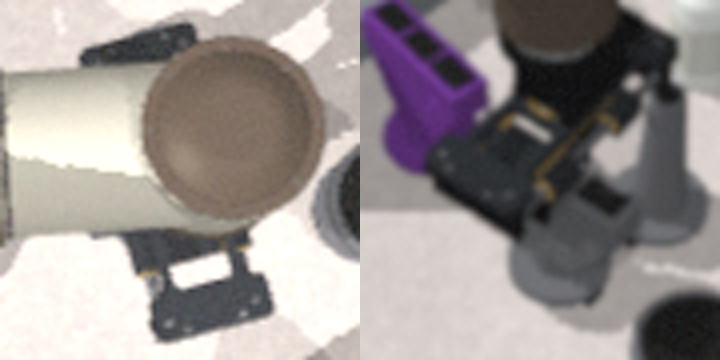

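The opening of 33.6 mm shows the fan is held across its thickness. I'll lift it straight up.

```bash
python3 -m jog '{"delta_pos":[[0,0,15],[0,0,30],[0,0,35],[0,0,35],[0,0,35],[0,0,20],[0,0,0],[0,0,0]],"rot":[[0,0,0],[0,0,0],[0,0,0],[0,0,0],[0,0,0],[0,0,0],[0,0,0],[0,0,0]],"grip":[20,20,20,20,20,20,20,20]}'; python3 - <<'E'
from ring import *
print(r.sense()['gripper_width'])
for n in('side','top'):
    c=cap(n,n+'5')
    for g in((.5173,.2174),(.518,.220)): print(n,ring(c,g=g))
E
```

```text
time_s: 8.87
tcp_pos: [0.477, -0.1354, 0.2893]
ee_rot: [[0.246, -0.969, 0.001], [-0.969, -0.246, 0.001], [-0.001, -0.001, -1.0]]
wrist_force: [-0.1, -0.6, -3.4]
gripper_width: 0.391
0.3911584864046194
side (array([0.5178559 , 0.21581509]), 12, np.float64(0.5290657233047863))
side (array([0.51913061, 0.21670625]), 12, np.float64(0.6112307559867463))
top (array([0.51818132, 0.22082817]), 43, np.float64(0.39724529277256754))
top (array([0.51805894, 0.22075395]), 45, np.float64(0.39820690554611543))
```

```bash
cat > ring2.py <<'E'
from h import *
from scipy.optimize import least_squares
def ring2(c,g,z=.072):
    im=c['frame'].astype(np.float32).mean(2);g=np.array(g)
    for it in range(3):
        va=np.arctan2(*(g-np.array(c['xyz'])[:2])[::-1]);pts=[];R=[]   # direction away from the camera
        for deg in range(0,360,4):
            t=np.radians(deg);far=np.cos(t-va)
            lo,hi,sg,r0=(.041,.055,-1,.048) if far>0.1 else (.021,.035,1,.028)
            if abs(far)<=.1: continue
            if r0<.03 and abs((deg-159+90)%180-90)<33: continue
            rr=np.arange(lo,hi,.0004)
            uv=np.array([proj(c,[*(g+q*np.array([np.cos(t),np.sin(t)])),z]) for q in rr],np.float32)
            p=cv2.remap(im,uv[:,0].reshape(-1,1),uv[:,1].reshape(-1,1),cv2.INTER_CUBIC).ravel()
            d=sg*np.gradient(cv2.GaussianBlur(p.reshape(-1,1),(1,9),0).ravel());i=d.argmax()
            if d[i]>1.5 and 2<i<len(rr)-3: pts.append(g+rr[i]*np.array([np.cos(t),np.sin(t)]));R.append(r0)
        P=np.array(pts);R=np.array(R);f=lambda x:np.hypot(*(P-x).T)-R
        s=least_squares(f,g,loss='soft_l1',f_scale=.001);g=s.x
    return g.round(4),(R>.03).sum(),(R<.03).sum(),(s.fun*1000).round(1).tolist()
if __name__=='__main__':
    for n in('side','top'):
        print(n,ring2(vision.capture(n),(.5178,.218)))
E
python3 ring2.py
```

```text
side (array([0.5199, 0.219 ]), np.int64(20), np.int64(29), [-0.8, 0.8, 0.0, -1.2, -0.4, 0.8, 0.0, 0.0, -1.2, 2.8, 2.4, 0.6, 0.1, -0.3, -0.3, 0.4, 0.4, -1.2, -2.0, 2.0, 1.6, 0.8, 0.4, -0.0, -0.4, -0.4, -0.4, -0.0, 0.4, 0.8, 1.2, 2.4, -1.6, -1.1, 0.1, 2.1, 1.3, -1.1, 1.3, -0.3, -1.4, -2.2, 0.2, -0.6, -0.0, 0.4, 2.0, -0.4, 1.2])
top (array([0.5183, 0.2209]), np.int64(35), np.int64(6), [0.9, -0.3, 0.1, 0.1, 0.5, 0.1, 0.5, 0.1, 0.1, -0.3, 1.3, 0.1, -0.6, -0.2, 0.2, -0.6, 0.2, 0.6, 0.2, -0.2, 0.2, -0.2, 0.2, 1.0, -0.6, -0.2, -0.5, -0.5, -0.5, -0.1, -0.1, -0.1, 0.7, -0.1, 0.3, 2.3, 3.1, 3.5, 1.5, -0.9, -2.9])
```

```bash
python3 -m jog '{"delta_pos":[[4,36,0],[4,36,0],[4,36,0],[4,36,0],[4,36,0],[4,36,0],[4,36,0],[4,35,0],[4,35,0],[4,34,0]],"rot":[[0,0,5.5],[0,0,5.5],[0,0,5.5],[0,0,5.5],[0,0,5.5],[0,0,5.5],[0,0,5.5],[0,0,5.5],[0,0,5.5],[0,0,5.4]],"grip":[20,20,20,20,20,20,20,20,20,20]}'; python3 -m jog '{"delta_pos":[[0,0,-30],[0,0,-30],[0,0,0],[0,0,0]],"rot":[[0,0,0],[0,0,0],[0,0,0],[0,0,0]],"grip":[20,20,20,20]}'; python3 - <<'E'
from h import *
s=cap('side','s6');c=cap('top','t6')
t=r.sense()['tcp_pos'];zb=t[2]-.1195
f=np.array([np.cos(np.radians(-21)),np.sin(np.radians(-21))])
for n,p in(('disc top c',[*t[:2],zb+.026]),('und',[*t[:2],zb]),('lug+',[*(t[:2]+.036*f),zb+.004]),('lug-',[*(t[:2]-.036*f),zb+.004]),('port',[.519,.220,.072])): print(n,proj(s,p).round(1),proj(c,p).round(1))
a=cv2.imread('pics/s6.png')[100:190,230:330];b=cv2.imread('pics/t6.png')[150:240,180:280]
f=lambda x:cv2.resize(cv2.convertScaleAbs(x,alpha=1.9,beta=10),None,fx=4,fy=4,interpolation=cv2.INTER_CUBIC)
cv2.imwrite('pics/c6.png',np.hstack([f(a),f(b)]))
E
```

```text
time_s: 9.9
tcp_pos: [0.5167, 0.2219, 0.2877]
ee_rot: [[0.937, -0.35, -0.003], [-0.35, -0.937, -0.002], [-0.002, 0.003, -1.0]]
wrist_force: [0.4, -0.5, -2.9]
gripper_width: 0.39
time_s: 10.23
tcp_pos: [0.5163, 0.2194, 0.227]
ee_rot: [[0.935, -0.355, -0.005], [-0.355, -0.935, -0.005], [-0.003, 0.006, -1.0]]
wrist_force: [-0.1, -1.0, -1.0]
gripper_width: 0.387
disc top c [272.1 148.1] [228.6 193.8]
und [272.9 153.9] [231.2 195. ]
lug+ [283.1 151. ] [235.7 182.6]
lug- [262.3 155.1] [225.9 207.1]
port [274.3 162.4] [234.9 196.5]
```

View pics/c6.png

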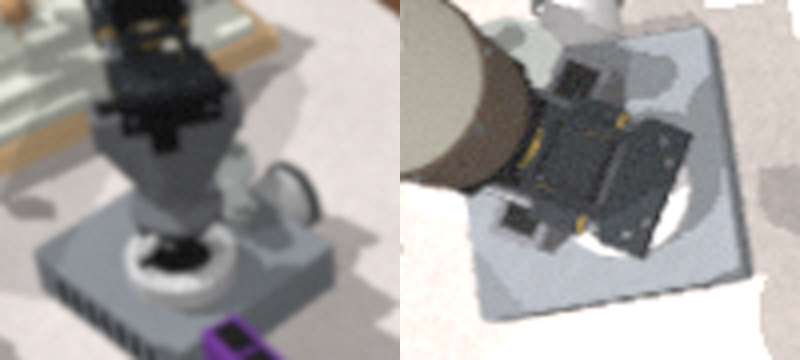

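Side crop: the disc spans x 132–222 above the ring (123–238). In the top crop both fan ends show on either side of the gripper. The head looks about 2–3 mm off along the fan, so I'll measure it more finely.

```bash
python3 - <<'E'
from h import *
s=vision.capture('side');c=vision.capture('top');t=r.sense()['tcp_pos']
print(t,'top fan centre if at tcp',proj(c,[*t[:2],t[2]+.0105]))
g=s['frame'].astype(int).mean(2).round().astype(int)
for v in range(144,160,1): print(v,g[v,254:296].tolist())
a=cv2.convertScaleAbs(c['frame'][155:220,195:255][:,:,::-1],alpha=2.2,beta=10)
cv2.imwrite('pics/c7.png',cv2.resize(a,None,fx=9,fy=9,interpolation=cv2.INTER_CUBIC))
E
```

```text
[0.51838403 0.22044075 0.2316258 ] top fan centre if at tcp [216.76741607 188.15298545]
144 [97, 98, 103, 108, 112, 113, 112, 107, 93, 74, 52, 38, 39, 39, 40, 40, 38, 35, 33, 33, 33, 33, 33, 32, 33, 32, 33, 33, 36, 45, 55, 65, 74, 77, 76, 74, 71, 70, 75, 82, 80, 73]
145 [99, 101, 108, 112, 113, 114, 114, 113, 108, 90, 63, 43, 38, 40, 38, 40, 38, 35, 32, 32, 32, 32, 32, 32, 32, 32, 33, 34, 36, 40, 44, 59, 73, 79, 77, 74, 70, 71, 75, 76, 69, 64]
146 [99, 103, 110, 113, 113, 113, 114, 111, 104, 88, 64, 45, 40, 39, 41, 40, 39, 34, 33, 33, 31, 34, 31, 32, 32, 31, 32, 32, 33, 33, 35, 48, 65, 74, 76, 74, 72, 69, 68, 66, 63, 62]
147 [99, 104, 109, 113, 113, 112, 108, 99, 87, 73, 59, 49, 44, 41, 41, 39, 38, 35, 34, 32, 33, 33, 32, 32, 31, 31, 32, 32, 34, 33, 34, 42, 58, 70, 74, 75, 73, 67, 60, 58, 60, 62]
148 [103, 108, 112, 113, 109, 103, 96, 85, 74, 65, 59, 55, 51, 45, 41, 39, 37, 35, 34, 33, 33, 32, 32, 32, 30, 33, 32, 33, 34, 35, 36, 42, 56, 69, 74, 75, 74, 68, 58, 53, 55, 58]
149 [107, 112, 111, 107, 98, 88, 81, 75, 70, 63, 59, 58, 55, 51, 46, 40, 38, 38, 35, 35, 34, 35, 35, 33, 32, 34, 
[... 1101 characters left out ...]
 41]
156 [73, 74, 73, 73, 73, 73, 72, 72, 72, 70, 61, 47, 42, 46, 49, 47, 45, 47, 48, 49, 48, 47, 43, 38, 34, 34, 37, 49, 69, 81, 82, 72, 64, 59, 53, 50, 48, 47, 44, 42, 43, 43]
157 [73, 73, 73, 73, 72, 72, 72, 71, 72, 73, 75, 69, 67, 68, 64, 55, 44, 38, 37, 37, 38, 36, 34, 29, 27, 32, 44, 60, 76, 87, 90, 86, 78, 68, 59, 51, 49, 47, 45, 46, 48, 48]
158 [74, 73, 73, 73, 73, 72, 71, 72, 74, 81, 90, 94, 96, 93, 87, 75, 55, 39, 33, 28, 26, 24, 26, 28, 34, 44, 60, 70, 80, 86, 89, 92, 87, 78, 66, 55, 50, 49, 50, 50, 50, 48]
159 [73, 74, 74, 73, 72, 72, 71, 74, 82, 94, 100, 103, 103, 102, 93, 78, 63, 53, 46, 35, 27, 23, 22, 31, 41, 49, 59, 66, 74, 77, 80, 86, 90, 85, 73, 62, 57, 56, 55, 52, 50, 49]
```

View pics/c7.png

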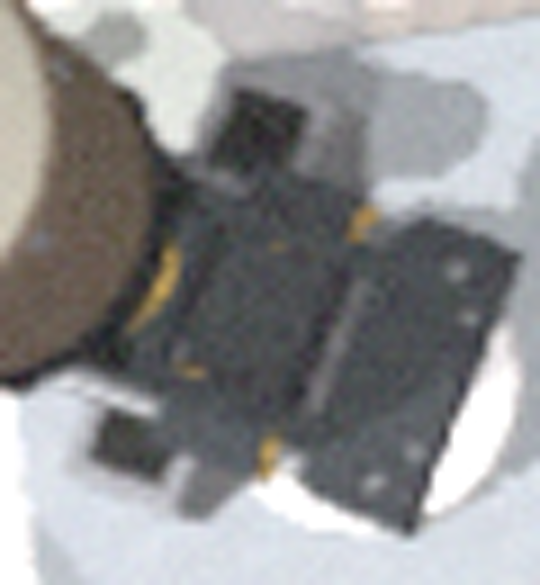

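The top view puts the fan's slot-pair centre at (216.6,186.0), against (216.8,188.2) if it were centred on the TCP. The side disc centre is at u=274.2, against about 272.9 wanted. Both say the head sits about 4.7 mm off along the fan, so I'll shift it and lower it closer.

```bash
python3 -m jog '{"delta_pos":[[-4,1,0],[0,0,-15],[0,0,-10],[0,0,0],[0,0,0],[0,0,0]],"rot":[[0,0,0],[0,0,0],[0,0,0],[0,0,0],[0,0,0],[0,0,0]],"grip":[20,20,20,20,20,20]}'; python3 - <<'E'
from h import *
T=[]
for i in range(8):
    s=vision.capture('side');T.append(r.sense()['tcp_pos'])
print((np.array(T)*1000).round(1).tolist())
t=np.median(T,0);print(t)
f=np.array([.935,-.355]);a=t[:2]+.0048*f;zb=t[2]-.1195
print('port',proj(s,[.519,.22,.072]),'side-fit port',proj(s,[.5199,.219,.072]),'disc mid pred',proj(s,[*a,zb+.022]))
dz=proj(s,[.519,.22,zb+.022])-proj(s,[.519,.22,.072]);print('aligned disc u should be',dz[0]+274.7)
g=s['frame'].astype(float).mean(2)
for v in range(150,164): print(v,g[v,256:292].astype(int).tolist())
E
```

```text
time_s: 10.93
tcp_pos: [0.5137, 0.2214, 0.2052]
ee_rot: [[0.935, -0.355, 0.001], [-0.355, -0.935, 0.0], [0.001, -0.001, -1.0]]
wrist_force: [0.1, 0.3, -2.8]
gripper_width: 0.389
[[513.8, 221.5, 205.4], [513.7, 221.5, 205.4], [513.6, 221.4, 205.3], [513.5, 221.4, 205.1], [513.5, 221.4, 205.0], [513.4, 221.3, 204.9], [513.4, 221.3, 204.8], [513.3, 221.3, 204.7]]
[0.51350298 0.22138517 0.20505105]
port [274.30231724 162.41483186] side-fit port [274.6762988  162.46086976] disc mid pred [273.03658252 154.90059113]
aligned disc u should be 273.6335554880696
150 [103, 95, 84, 75, 68, 61, 49, 40, 36, 35, 38, 37, 36, 35, 35, 33, 32, 32, 32, 33, 31, 31, 33, 33, 32, 34, 43, 53, 65, 74, 77, 75, 74, 73, 73, 70]
151 [88, 80, 74, 73, 72, 68, 60, 47, 39, 36, 38, 37, 35, 36, 36, 34, 32, 29, 32, 32, 32, 31, 32, 32, 33, 37, 43, 48, 59, 69, 75, 73, 68, 66, 64, 61]
152 [77, 73, 73, 72, 73, 71, 66, 53, 44, 38, 36, 37, 37, 38, 36, 34, 33, 32, 32, 33, 31, 31, 32, 31, 32, 35, 39, 40, 47, 64, 72, 71, 62, 57, 55, 52]
153 [73, 72, 72, 72, 73, 71, 68, 59, 49, 44, 39, 37, 36, 37, 35, 34, 32, 32, 31, 32, 31, 31, 3
[... 846 characters left out ...]
8, 60, 58, 58, 58, 57, 52, 44, 41, 41, 40, 40, 41, 40, 41, 39, 38, 37, 40, 49, 57, 62, 62, 57, 54, 52]
160 [72, 73, 72, 72, 72, 78, 84, 79, 63, 56, 57, 58, 58, 58, 57, 58, 55, 49, 42, 41, 41, 42, 41, 41, 39, 36, 40, 47, 50, 53, 60, 64, 63, 61, 59, 62]
161 [72, 71, 72, 72, 74, 86, 96, 91, 67, 50, 51, 53, 56, 57, 57, 58, 57, 52, 47, 43, 40, 40, 39, 36, 33, 33, 40, 51, 56, 59, 63, 67, 66, 57, 56, 62]
162 [73, 72, 71, 72, 77, 90, 103, 99, 73, 46, 41, 45, 47, 50, 53, 52, 52, 51, 47, 45, 41, 38, 35, 31, 25, 25, 36, 50, 57, 59, 66, 72, 67, 55, 51, 55]
163 [72, 72, 72, 72, 79, 93, 104, 99, 77, 49, 34, 31, 34, 37, 39, 41, 41, 40, 38, 36, 34, 31, 26, 21, 15, 15, 30, 46, 58, 64, 71, 74, 69, 56, 50, 49]
```

Side disc centre is now 273.45, against 273.6 wanted. It is aligned to well under 1 mm, so I'll trim it slightly and lower while watching force.

```bash
python3 -m jog '{"delta_pos":[[0.6,0.3,-5],[0,0,-5],[0,0,-3],[0,0,0]],"rot":[[0,0,0],[0,0,0],[0,0,0],[0,0,0]],"grip":[20,20,20,20]}';for i in 1 2 3; do python3 -m jog '{"delta_pos":[[0,0,-2],[0,0,-1],[0,0,0]],"rot":[[0,0,0],[0,0,0],[0,0,0]],"grip":[20,20,20]}' | grep -E "tcp|force"; done
```

```text
time_s: 11.67
tcp_pos: [0.5133, 0.2211, 0.1902]
ee_rot: [[0.935, -0.355, -0.002], [-0.355, -0.935, -0.001], [-0.002, 0.002, -1.0]]
wrist_force: [-0.0, 0.5, -2.4]
gripper_width: 0.391
tcp_pos: [0.5138, 0.2215, 0.1883]
wrist_force: [-0.1, 0.6, -2.0]
tcp_pos: [0.5138, 0.2215, 0.1853]
wrist_force: [-0.5, -0.1, -1.8]
tcp_pos: [0.5137, 0.2214, 0.1822]
wrist_force: [-0.2, -0.4, -2.1]
```

It entered the slots with no contact force. Now pushing home.

```bash
for i in 1 2 3 4; do python3 -m jog '{"delta_pos":[[0,0,-2],[0,0,-1],[0,0,0]],"rot":[[0,0,0],[0,0,0],[0,0,0]],"grip":[20,20,20]}' | grep -E "tcp|force"; done
```

```text
tcp_pos: [0.5137, 0.2214, 0.1792]
wrist_force: [-0.6, -0.3, -2.9]
tcp_pos: [0.5137, 0.2214, 0.1762]
wrist_force: [-0.4, -0.5, -3.2]
tcp_pos: [0.5143, 0.2216, 0.1744]
wrist_force: [-0.5, -0.3, 3.1]
tcp_pos: [0.5146, 0.2212, 0.1742]
wrist_force: [-5.0, -3.1, 14.1]
```

```bash
python3 -m jog '{"delta_pos":[[0,0,1],[0.2,0.5,0],[0.3,0.5,0],[0.3,0.4,0],[0,0,0]],"rot":[[0,0,0],[0,0,-6],[0,0,-6],[0,0,-6],[0,0,0]],"grip":[20,20,20,20,20]}'; python3 -c "
from h import *;print(r.sense()['moment'])"
```

```text
time_s: 13.83
tcp_pos: [0.5148, 0.2234, 0.1742]
ee_rot: [[0.778, -0.629, 0.002], [-0.629, -0.778, 0.001], [0.001, -0.002, -1.0]]
wrist_force: [-4.3, -1.3, 9.5]
gripper_width: 0.389
[-0.23192068  1.28410217 -0.00293104]
```

Turning freely. I'll continue to 60°.

```bash
python3 -m jog '{"delta_pos":[[0.4,0.4,0],[0.4,0.4,0],[0.4,0.3,0],[0.5,0.3,0],[0.5,0.2,0],[0.5,0.2,0],[0,0,0]],"rot":[[0,0,-6],[0,0,-6],[0,0,-6],[0,0,-6],[0,0,-6],[0,0,-6],[0,0,0]],"grip":[20,20,20,20,20,20,20]}'; python3 -c "
from h import *;print(r.sense()['moment'])"
for i in 1 2 3 ; do python3 -m jog '{"delta_pos":[[0.2,0.1,0],[0,0,0]],"rot":[[0,0,-2],[0,0,0]],"grip":[20,20]}' | grep -E "tcp|force|ee"; python3 -c "
from h import *;print(r.sense()['moment'])"; done
```

```text
time_s: 14.42
tcp_pos: [0.5176, 0.2252, 0.1742]
ee_rot: [[0.26, -0.966, 0.002], [-0.966, -0.26, 0.001], [-0.0, -0.002, -1.0]]
wrist_force: [-3.9, -1.5, 10.0]
gripper_width: 0.389
[-0.30965637  1.26623868 -0.08105305]
tcp_pos: [0.5177, 0.2253, 0.1742]
ee_rot: [[0.229, -0.973, 0.002], [-0.973, -0.229, 0.001], [-0.0, -0.002, -1.0]]
wrist_force: [-5.3, 0.2, 11.5]
[0.01108288 1.63204556 0.05758913]
tcp_pos: [0.5178, 0.2253, 0.1742]
ee_rot: [[0.195, -0.981, 0.002], [-0.981, -0.195, 0.001], [-0.0, -0.002, -1.0]]
wrist_force: [-6.4, 0.9, 10.4]
[0.0154207  1.679018   0.08619178]
tcp_pos: [0.518, 0.2254, 0.1742]
ee_rot: [[0.16, -0.987, 0.002], [-0.987, -0.16, 0.001], [-0.0, -0.002, -1.0]]
wrist_force: [-6.5, -0.9, 10.9]
[0.00968291 1.76571102 0.08210053]
```

```bash
for i in 1 2 3 4; do python3 -m jog '{"delta_pos":[[0.1,0,0],[0,0,0]],"rot":[[0,0,-1.5],[0,0,0]],"grip":[20,20]}' | grep -E "force|ee"; python3 -c "
from h import *;print(r.sense()['moment'])"; done
```

```text
ee_rot: [[0.135, -0.991, 0.002], [-0.991, -0.135, 0.001], [-0.0, -0.002, -1.0]]
wrist_force: [-5.7, -0.1, 11.3]
[0.03616157 1.68874176 0.14311808]
ee_rot: [[0.11, -0.994, 0.001], [-0.994, -0.11, 0.0], [-0.0, -0.001, -1.0]]
wrist_force: [-6.6, 0.2, 12.7]
[0.20651582 2.10057364 0.46066877]
ee_rot: [[0.086, -0.996, 0.001], [-0.996, -0.086, -0.001], [0.001, -0.001, -1.0]]
wrist_force: [-6.9, -0.1, 12.7]
[-0.07455923  2.16077622  0.94207247]
ee_rot: [[0.061, -0.998, 0.001], [-0.998, -0.061, -0.001], [0.001, -0.0, -1.0]]
wrist_force: [-6.4, -0.7, 12.8]
[-0.34683569  2.09947743  1.20829172]
```

At the stop the moment rises. I'll unwind the elastic load, release and back up.

```bash
python3 -m jog '{"delta_pos":[[0,0,0],[0,0,0.7],[0,0,0],[0,0,0],[0,0,0],[0,0,0],[0,0,0],[0,0,0],[0,0,0],[0,0,0]],"rot":[[0,0,1],[0,0,1],[0,0,0],[0,0,0],[0,0,0],[0,0,0],[0,0,0],[0,0,0],[0,0,0],[0,0,0]],"grip":[20,20,20,45,55,65,70,70,70,70]}';  python3 -m jog '{"delta_pos":[[0,0,10],[0,0,30],[0,0,30],[0,0,30],[0,0,20],[-30,-28,0],[-30,-28,0],[-30,-28,0],[-30,-28,0],[-30,-28,0]],"rot":[[0,0,0],[0,0,0],[0,0,0],[0,0,0],[0,0,0],[0,0,0],[0,0,0],[0,0,0],[0,0,0],[0,0,0]],"grip":[70,70,70,70,70,70,70,70,70,70]}'
python3 -m jog '{"delta_pos":[[0,-38,0],[0,-38,0],[0,-38,0],[0,-38,0],[0,0,0],[0,0,0]],"rot":[[0,0,0],[0,0,0],[0,0,0],[0,0,0],[0,0,0],[0,0,0]],"grip":[70,70,70,70,70,70]}'
python3 - <<'E'
from h import *
s=cap('side','s8');c=cap('top','t8')
f=lambda x:cv2.convertScaleAbs(cv2.resize(x[:,:,::-1],None,fx=3,fy=3,interpolation=cv2.INTER_CUBIC),alpha=1.7,beta=10)
cv2.imwrite('pics/c8.png',np.hstack([f(s['frame'][100:280,220:350]),f(c['frame'][120:300,165:295])]))
for n,fa in(('lock',-80.9),('stop',-83.9)):
  d=.06*np.array([np.cos(np.radians(fa)),np.sin(np.radians(fa))]);m=np.array([.519,.22])
  print(n,[proj(c,[*(m+k*d),.184]).round(1).tolist() for k in(-1,1)])
E
```

```text
time_s: 16.42
tcp_pos: [0.5184, 0.2251, 0.1721]
ee_rot: [[0.09, -0.996, -0.0], [-0.996, -0.09, -0.0], [0.0, 0.0, -1.0]]
wrist_force: [-0.0, -0.3, -0.7]
gripper_width: 0.694
time_s: 17.25
tcp_pos: [0.3669, 0.0837, 0.2928]
ee_rot: [[0.091, -0.996, 0.001], [-0.996, -0.091, 0.0], [-0.0, -0.001, -1.0]]
wrist_force: [0.4, -0.4, 0.7]
gripper_width: 0.704
time_s: 17.75
tcp_pos: [0.368, -0.0689, 0.293]
ee_rot: [[0.085, -0.996, 0.001], [-0.996, -0.085, 0.0], [-0.0, -0.001, -1.0]]
wrist_force: [0.2, 0.5, 0.9]
gripper_width: 0.701
lock [[200.6, 195.1], [247.0, 187.2]]
stop [[200.5, 193.9], [247.2, 188.4]]
```

View pics/c8.png

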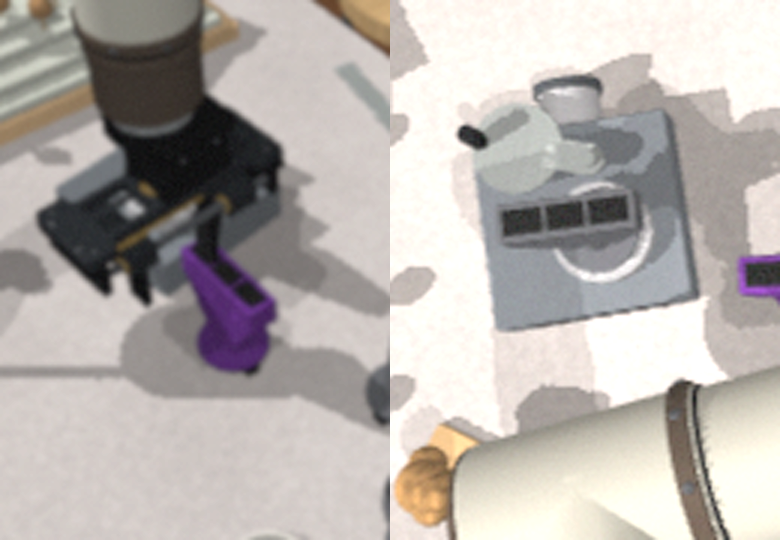

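Top crop: the fan stands in the collar, its slope of about 6° matching the stop prediction of 6.7°. The cover is open with its knob at crop (472,137). The gripper is clear of everything, so I'm handing in.

```bash
python3 -c "
from h import *;print(finish_job())"
```

```text
the job is handed in; nothing more can be done
None
```

The job is handed in at about 18 s of robot time. The dust cover is swung to its stop, and the grey fishtail is in the collar, pushed home and twisted clockwise to the stop.

- **Cover:** pushing gave about 13 N of resistance at the stop. The last top picture still shows it open.
- **Seating:** the head entered the slots without contact force, and the home contact came within about 1 mm of the expected height.
- **Locking:** the head turned freely for 60°. The moment then rose from about 0.1 to 1.2 N m at roughly 63°, which I took as the hard stop. The fan's slope in the last top picture was about 5–6°, against 6.7° predicted for the stop and 9.7° for just locked.
- **Disagreements:** the two cameras differed by about 2 mm on the port position. The head also sat about 5 mm off-centre in the grip, where my first estimate had been 2.5 mm. I corrected that before lowering it.
- **Not checked at the end:** I took no final close-up of the other things on the bench. I saw no sign that any of them had moved.

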